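Set the hall light's time switch back to midday

TASK

The time switch in the cubby of the key shelf runs hours fast: the long midday bar on its disc has gone past the triangular arrow on the frame. It is midday now, so turn the disc back (anticlockwise from above) by its centre knob until the bar stands at least an hour, one hour tick, short of the arrow, then bring it up clockwise to point at the arrow, finishing in that direction so that the slack in the drive is taken up; if you overshoot, go back an hour short and come up again. Let go of the knob, and leave the bowl, the bicycle bell and the hairbrush where they are.

Things in the scene. Friction and masses are not known exactly. Their poses are not given: they have to be found in the camera images.
- key_shelf: Walnut and smoked glass box, 240 (its x) x 600 (its y) x 64 mm, origin under its centre, long side across the robot's view. Open cubby in its right-hand part (its -y); inside walls 108 mm or more from the switch's axis, tops 7.5 mm above the knob's top. The slid-back glass panel begins 106 mm to +y of the axis, 8 mm above the knob's top; the glass deck (top 64 mm) beyond it.
- hub (a point): Centre of the top face of the time switch's grey fluted knob, on the vertical turning axis. The knob is a round cylinder 37 mm across, 19 mm high, on a black disc 76 mm across that lies in a black square frame of 96 mm, level with it, face up in the cubby. Tappets and bars stand up to 2 mm above the disc. The knob turns the disc either way without end stop, with 0.08 N m of friction.
- bar_tip (a point): Outer end of the long midday bar: a raised white radial bar 13.5 mm long and 5 mm wide on the disc, far longer than the 23 hour ticks. This point is 33.5 mm from the axis, 18 mm below the knob's top. One hour is 15 degrees (0.262 rad). The disc runs clockwise seen from above.
- arrow (a point): Tip of the white triangle on the switch's frame, 40 mm from the axis and pointing at it. Its x axis points level from the disc's axis out through the arrow, z up, y 90 degrees anticlockwise from x. The bar is set when it points at the arrow. At the start the bar stands past the arrow, 0.3 to 1.15 rad clockwise of it (on the arrow's -y side).
- gear_train (a joint): Angle (rad) of the hidden drive that the disc pushes round through the slack; grows clockwise seen from above. Angle of the disc's bar past the arrow = gear_train + hour_disc. It stays where it is left.
- hour_disc (a joint): Where the disc sits in the slack of the drive (rad), from -0.075 to +0.075, grows clockwise: +0.075 when the disc has just been turned clockwise and pushes the drive on (slack taken up), -0.075 when it has just been turned anticlockwise. On reversing, the disc turns 0.15 rad (about half an hour) before the drive follows.
- bowl_mid (a point): Bystander: middle of a stainless steel bowl, 116 mm across, 42 mm high, on the glass deck of the shelf.
- bell_mid (a point): Bystander: middle of a blue plastic bicycle bell, 52 mm across, 35 mm high, on the glass deck.
- brush_mid (a point): Bystander: middle of a wooden hairbrush, 220 x 62 mm, 28 mm high, lying bristles up in front of the shelf.

How it is judged:
By the outcome, as a careful person would: the job done as asked, in the order asked, and still so for the second after the job is handed in, with the robot touching nothing.
It also fails if it takes over 40 s, if anything falls off the work surface, if the arm or the gripper's body presses on something with over 40 N, if the wrist force passes 120 N, or if a joint passes its speed limit or range.

ROBOT

A 6-joint arm with a two-finger parallel gripper is mounted at the origin on the work surface. World frame = base frame: x ahead of the robot, y to its left, z up, the work surface at z = 0. Lengths are in m, angles in rad, forces in N, time in s.
With the tool pointing down it reaches from about 0.3 to 0.75 m from the base axis. Payload 8.5 kg.
Tool frame: the origin (TCP) lies between the finger pads; the fingertips stand 19 mm ahead of it and the grasp point (between the pads) is the TCP; z points along the fingers, y is the direction in which the jaws open and shut (so a half turn about z gives the same grasp; the last joint's range is limited). The gripper opens to 85 mm and grips with 20 to 120 N. Pads are 22 mm wide; open, the fingers measure 114 mm over their backs; the gripper's body (76 mm by 85 mm) begins 54 mm behind the grasp point. The pads swing forward as they close: fully open they stand 13 mm farther back than shut.
Start: joints at [0.928, 0.381, 1.297, -0, 1.464, -0.215], TCP at [0.228, 0.5, 0.25] pointing down, gripper open.
Joint ranges: [-3.11, 3.11], [-0.89, 2.33], [0.22, 2.48], [-1.42, 4.56], [0.17, 2.85], [-2.88, 2.88]. Speed limits (rad/s): [2.39, 2.39, 3.14, 3.14, 3.14, 3.14].

INTERFACE

Orientations are given as a unit quaternion [x, y, z, w].
In Python, from cell import status, viewer, sign_off, finder gives the robot as it stands.
- The arm moves only by the tool apply_moves, never from a script. Its argument "motion" is a list of rows, each a list of 3 entries, a list of its own where there are three numbers: the shift along the tool's x, y, z as a fraction of full scale, then the turn, a rotation vector about the tool's x, y, z as a fraction of full scale, then the opening, from -1 (shut) to 1 (fully open), so that 0 is half open. A call has exactly 8 rows; each row shifts and turns the commanded pose from where the row before left it, along the tool's axes as they then stand; what a row does not reach is not made up. Full scale, the value 1, is 100 mm for a shift and 360 degrees for a turn. A row lasts 1/10 s, in which the tool goes at most 50 mm and 8.59 degrees, less where a joint would pass 70% of its speed; a pose out of reach is approached as far as the arm can. A call with a number of a shift or a turn outside -1 to 1 is refused whole. A call with a gripper value outside its range is refused whole. The fingers move at their own pace and stop on an object; "force" is the grip in N (left out, the last holds). Time passes only in rows, so rows that do not move let the fingers close, or fill a call up. It gives the time, the measured TCP pose, the force and the opening at its end, in the units of the state.
- status.sense(): the state, without advancing time (a new reading comes with each control period).
- viewer.capture(name): name is "scene" or "top"; returns a dict with "img" (480x640x3 uint8, red, green, blue), "fx", "fy", "cx", "cy" (pixels), "rvec" (rotation vector, rad) and "tvec" (3), from world to camera coordinates, as OpenCV has them. Camera axes: x right, y down, z forward; pixel columns grow to the right and rows downward; lengths in m; the calibration is good to about 2 mm. A picture is of the moment at which its call begins. There is no depth.
- sign_off(): hands the job in, once; it reports no verdict.
Trained networks look in a picture, given as the dict that the camera call returned (one of the last four; its "shot" number tells which), for a name from the list of things; names that differ only in an ending like _2 or _b are one class to them, and where a whole thing is asked for, a point or a joint stands for the part that bears it (a point fixed in the world has none). Each returns a list of dicts, best first, with "confidence" (0 to 1); they miss things now and then, are a little off and sometimes report something else, mostly with a low value. They report only what shows in the picture. A call takes as long as a camera call.
- finder.search_frame(picture, target): "bbox" ([left, top, right, bottom] in pixels, round what is visible of it).
- finder.cut_out(picture, target): "pixels" (480x640 bool, what is visible of it) and "bbox" ([left, top, right, bottom] in pixels, round what is visible of it).
The state is a dict: "t": time; "q": joint angles; "qd": joint speeds; "effort": joint torques, N m; "tool_pos": TCP position; "ee_rot": TCP orientation; "force": force on the tool from outside, world axes, zero at the start; "ft_torque": the same for the moment, N m; "opening": opening from 0.0 (shut) to 1.0 (fully open).
Only numpy, scipy, OpenCV 4.12 (cv2) and the standard library are available. Lean on these libraries where they do the work, as an engineer would, in place of code of your own. Each camera call takes 0.05 s, during which the arm holds its last target.

## Working session

There is one attempt and no reset: what is moved stays moved. The work goes in short steps, Python scripts to look and compute and a tool call to move; the robot and the scene stay as the last step left them, time stands still between calls to the robot, and variables do not carry over. Pictures are saved under pics/ and viewed, and the job is handed in when it is done.

Besides the shell and the picture viewer there is one more tool, called after ">>>" by a JSON object that holds its "fn" and its "kwargs". apply_moves: Moves the arm, as the interface text tells. Shift numbers are shares of 100 mm and turn numbers shares of 360 degrees, none past 1 either way. Its arguments: {"type":"object","properties":{"motion":{"type":"array"},"force":{"type":"number"}},"required":["motion"]}

```bash
mkdir -p pics; ls; python3 - <<'E'
from cell import status, viewer, finder
import cv2, pickle
s=status.sense(); print({k:s[k] for k in ('t','tool_pos','ee_rot','force','opening')})
for n in ('scene','top'):
    p=viewer.capture(n); cv2.imwrite(f'pics/{n}0.png',p['img'][:,:,::-1])
    pickle.dump(p,open(f'{n}0.pkl','wb'))
    print(n,p['fx'],p['cx'],p['cy'],p['rvec'],p['tvec'])
    for t in ('hub','bar_tip','arrow','key_shelf','bowl_mid','bell_mid','brush_mid'):
        try:
            print(t,[(d['bbox'],round(d['confidence'],2)) for d in finder.search_frame(p,t)][:3])
        except Exception as e: print(t,e)
E
```

```text
pics
{'t': 0.0, 'tool_pos': array([0.2280198 , 0.50021431, 0.24971272]), 'ee_rot': array([ 2.12276068e-01,  9.77209468e-01, -6.58001425e-04, -3.05929013e-04]), 'force': array([ 0.41562814, -0.0878586 ,  0.16324753]), 'opening': 0.9996387834086372}
scene 540.6947520803914 317.317391109599 247.84978918385073 [ 2.12201148  1.17945106 -0.48677736] [-0.32750711 -0.23242393  1.34508169]
hub [([206.4, 331.3, 251.0, 372.4], 0.81)]
bar_tip [([208.5, 328.8, 252.9, 374.5], 0.82)]
arrow [([192.1, 319.0, 268.5, 389.3], 0.7)]
key_shelf [([122.5, 198.0, 485.1, 456.9], 0.7), ([202.6, 332.3, 250.9, 371.9], 0.61), ([331.2, 275.9, 367.8, 308.6], 0.46)]
bowl_mid [([357.1, 197.8, 417.3, 247.1], 0.71)]
bell_mid [([328.5, 277.3, 366.7, 311.9], 0.97)]
brush_mid [([262.4, 201.7, 361.6, 241.6], 0.89), ([189.9, 320.8, 268.3, 390.4], 0.46)]
top 500.3075443203454 309.5963791915125 238.14620647926122 [ 2.1218302  -2.18215818  0.15473451] [0.07678606 0.51472472 0.85835132]
hub [([411.2, 170.6, 454.3, 211.2], 0.59)]
bar_tip [([412.6, 168.5, 452.8, 213.0], 0.79), ([293.9, 155.3, 332.2, 188.6], 0.7)]
arrow [([405.7, 161.3, 459.1, 220.5], 0.56)]
key_shelf [([163.5, 110.7, 517.6, 264.5], 0.7)]
bowl_mid [([190.8, 185.0, 260.8, 251.3], 0.88)]
bell_mid [([293.8, 156.7, 329.4, 188.0], 0.55)]
brush_mid [([215.0, 286.8, 334.6, 321.7], 0.76)]
```

```bash
python3 - <<'E'
import cv2
a=cv2.imread('pics/top0.png')[150:235,385:475]; cv2.imwrite('pics/topc.png',cv2.resize(a,None,fx=7,fy=7,interpolation=2)[:600])
a=cv2.imread('pics/scene0.png')[310:400,180:280]; cv2.imwrite('pics/scenec.png',cv2.resize(a,None,fx=6.5,fy=6.5,interpolation=2))
E
```

```text
(no output)
```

View pics/scene0.png

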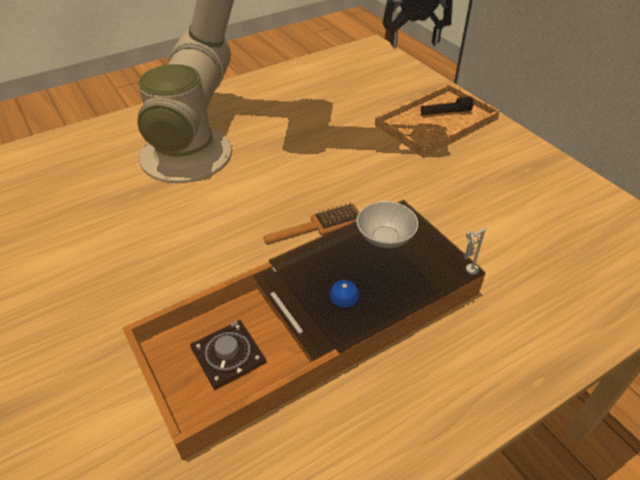

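View pics/top0.png

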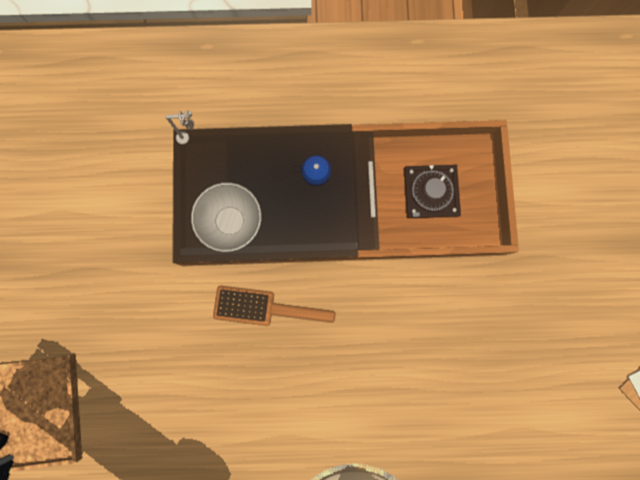

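```bash
sleep 1
```

```text
(no output)
```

View pics/topc.png

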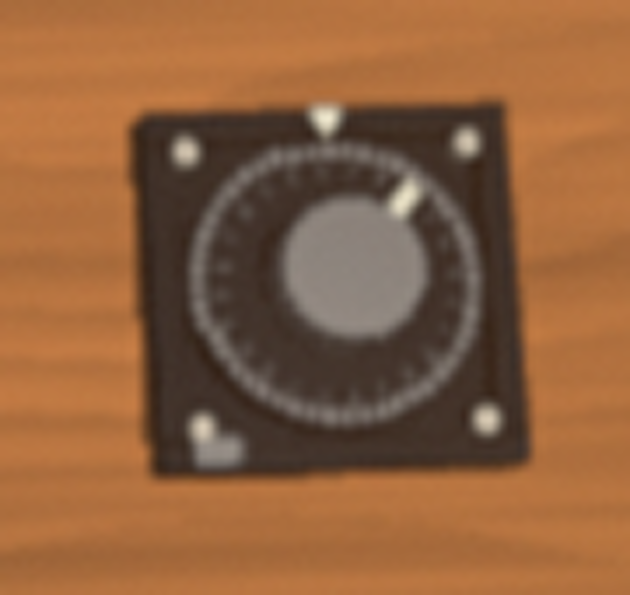

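View pics/scenec.png

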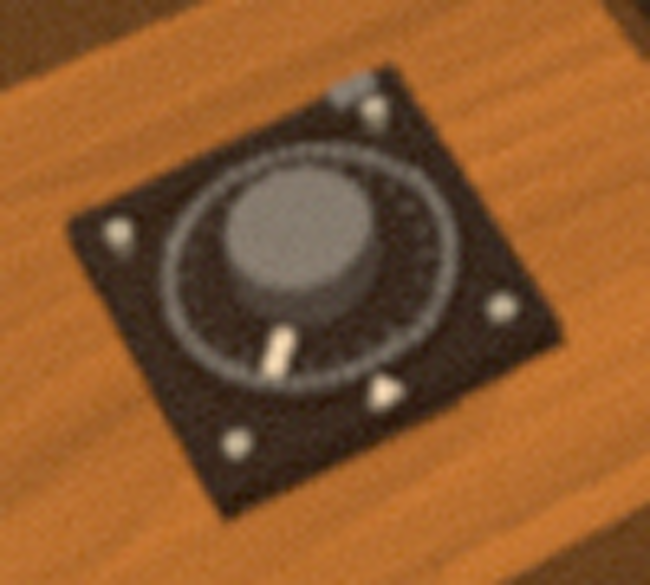

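The top view shows the knob at about (436,188), the arrow above it at (431,169), and the bar clockwise of the arrow at (444,177). The scene view agrees: knob at (226,345). Next I'll triangulate.

```bash
cat > h.py <<'E'
import numpy as np, cv2, pickle
from scipy.optimize import least_squares
def cam(p):
    K=np.array([[p['fx'],0,p['cx']],[0,p['fy'],p['cy']],[0,0,1.]]); return K,np.array(p['rvec'],float),np.array(p['tvec'],float)
def proj(p,X):
    K,r,t=cam(p); return cv2.projectPoints(np.array(X,float).reshape(-1,1,3),r,t,K,None)[0].reshape(-1,2)
def tri(ps,uv):
    f=lambda X: np.concatenate([proj(p,X)[0]-u for p,u in zip(ps,uv)])
    s=least_squares(f,[0.5,0,0.05]); return s.x,f(s.x)
def onplane(p,uv,z):
    K,r,t=cam(p); R=cv2.Rodrigues(r)[0]; C=-R.T@t; d=R.T@np.linalg.inv(K)@np.array([uv[0],uv[1],1.]); return C+d*(z-C[2])/d[2]
E
python3 - <<'E'
from h import *
S=pickle.load(open('scene0.pkl','rb'));T=pickle.load(open('top0.pkl','rb'))
tc=lambda x,y:((x+.5)/7-.5+385,(y+.5)/7-.5+150); sc=lambda x,y:((x+.5)/6.5-.5+180,(y+.5)/6.5-.5+310)
for n,a,b in (('hub',tc(356,267),sc(298,230)),('arrow',tc(327,139),sc(374,376)),('barout',tc(415,181),sc(273,376)),('barin',tc(399,213),sc(285,328)),
  ('s1',tc(186,152),sc(502,307)),('s2',tc(466,143),sc(237,443)),('s3',tc(487,420),sc(119,231)),('s4',tc(203,427),sc(375,109))):
    X,e=tri([T,S],[a,b]); print(n,X.round(4),e.round(2), onplane(T,a,X[2] if n=='hub' else .032).round(4), onplane(S,b,.032).round(4))
K,r,t=cam(T);print(-cv2.Rodrigues(r)[0].T@t)
E
```

```text
hub [ 0.5997 -0.1642  0.0492] [-0.31 -0.13 -0.31 -0.01] [ 0.5994 -0.1647  0.0492] [ 0.5882 -0.1607  0.032 ]
arrow [ 0.6381 -0.1634  0.0323] [-0.25 -0.11 -0.25 -0.  ] [ 0.6379 -0.1639  0.032 ] [ 0.6381 -0.163   0.032 ]
barout [ 0.6257 -0.1852  0.034 ] [-0.25 -0.1  -0.24 -0.  ] [ 0.626  -0.1862  0.032 ] [ 0.6246 -0.1846  0.032 ]
barin [ 0.6167 -0.1782  0.0382] [-0.85 -0.36 -0.84 -0.02] [ 0.6176 -0.1815  0.032 ] [ 0.6134 -0.1761  0.032 ]
s1 [ 0.6361 -0.1266  0.0307] [-0.32 -0.14 -0.31  0.01] [ 0.6354 -0.1268  0.032 ] [ 0.6371 -0.1264  0.032 ]
s2 [ 0.6364 -0.2003  0.0307] [-0.2  -0.08 -0.19 -0.01] [ 0.6358 -0.2002  0.032 ] [ 0.6374 -0.2002  0.032 ]
s3 [ 0.5626 -0.2006  0.0307] [-0.27 -0.11 -0.27 -0.01] [ 0.5621 -0.2007  0.032 ] [ 0.5638 -0.2004  0.032 ]
s4 [ 0.5628 -0.127   0.0306] [-0.26 -0.11 -0.27 -0.  ] [ 0.5623 -0.1271  0.032 ] [ 0.564  -0.1269  0.032 ]
[0.3935537  0.06877427 0.92086383]
```

Hub is at about (0.5995, -0.164, 0.049). The arrow points along world +x, and the bar is about 0.70 rad clockwise of it. I'll move above the knob with the jaws set so they end up along y, which leaves the bar and arrow visible.

>>> {"fn": "apply_moves", "kwargs": {"motion": [[[0, 0, 0], [0, 0, 0.0217], 1], [[0, 0, 0], [0, 0, 0.0217], 1], [[-0.2, -0.07, 0], [0, 0, 0], 1], [[-0.4, -0.15, 0], [0, 0, 0], 1], [[-0.4, -0.15, 0], [0, 0, 0], 1], [[-0.4, -0.15, 0], [0, 0, 0], 1], [[-0.4, -0.15, 0], [0, 0, 0], 1], [[-0.4, -0.15, 0], [0, 0, 0], 1]], "force": 40}}

```text
t: 1.6
tool_pos: [0.344, 0.2944, 0.2505]
ee_rot: [0.343, 0.939, 0.0, 0.0]
force: [-0.6, 0.9, -0.1]
opening: 1.0
```

>>> {"fn": "apply_moves", "kwargs": {"motion": [[[-0.4, -0.15, 0], [0, 0, 0], 1], [[-0.4, -0.15, 0], [0, 0, 0], 1], [[-0.4, -0.15, 0], [0, 0, 0], 1], [[-0.4, -0.15, 0], [0, 0, 0], 1], [[-0.4, -0.15, 0], [0, 0, 0], 1], [[-0.4, -0.15, 0], [0, 0, 0], 1], [[-0.4, -0.15, 0], [0, 0, 0], 1], [[-0.4, -0.15, 0], [0, 0, 0], 1]]}}

```text
t: 2.4
tool_pos: [0.5114, -0.0038, 0.2505]
ee_rot: [0.343, 0.939, 0.0, 0.0]
force: [1.0, 0.5, 1.1]
opening: 0.999
```

```bash
cat > st.py <<'E'
from cell import status
import numpy as np
from scipy.spatial.transform import Rotation as R
def st(goal=None):
    s=status.sense(); M=R.from_quat(s['ee_rot']).as_matrix()
    print('t',s['t'],'pos',s['tool_pos'].round(4),'yaw',np.arctan2(M[1,0],M[0,0]).round(4),'z',M[:,2].round(4),'q',np.round(s['q'],3),'F',s['force'].round(2),'T',s['ft_torque'].round(2),'op',round(s['opening'],3))
    if goal is not None: print('tool delta /100mm',(M.T@(np.array(goal)-s['tool_pos'])/.1).round(3))
    return s
E
python3 -c "
from st import *
st([.5995,-.164,.12])"
```

```text
t 2.4 pos [ 0.5114 -0.0038  0.2505] yaw 2.4409 z [ 4.e-04  0.e+00 -1.e+00] q [-0.239  0.313  1.402  0.     1.427 -1.109] F [1.   0.46 1.12] T [ 0.   -0.01 -0.02] op 0.999
tool delta /100mm [-1.706 -0.657  1.305]
```

>>> {"fn": "apply_moves", "kwargs": {"motion": [[[-0.4, -0.15, 0], [0, 0, 0], 1], [[-0.4, -0.15, 0], [0, 0, 0], 1], [[-0.4, -0.15, 0], [0, 0, 0], 1], [[-0.3, -0.12, 0.1], [0, 0, 0], 1], [[-0.206, -0.087, 0.2], [0, 0, 0], 1], [[0, 0, 0.4], [0, 0, 0], 1], [[0, 0, 0.4], [0, 0, 0], 1], [[0, 0, 0.2], [0, 0, 0], 1]]}}

```text
t: 3.2
tool_pos: [0.5977, -0.1619, 0.1167]
ee_rot: [0.343, 0.939, 0.0, -0.002]
force: [-0.1, -0.2, 0.7]
opening: 1.002
```

```bash
python3 -c "
from st import *
st([.5995,-.164,.054])
from cell import viewer; import cv2
p=viewer.capture('scene'); cv2.imwrite('pics/s1.png',cv2.resize(p['img'][240:420,120:360,::-1],None,fx=3.3,fy=3.3,interpolation=2))"
```

```text
t 3.2 pos [ 0.5977 -0.1619  0.1167] yaw 2.4407 z [-0.0045  0.0022 -1.    ] q [-0.456  0.619  1.286  0.     1.242 -1.325] F [-0.09 -0.22  0.7 ] T [ 0.01 -0.03  0.06] op 1.002
tool delta /100mm [-0.03  -0.003  0.627]
```

View pics/s1.png

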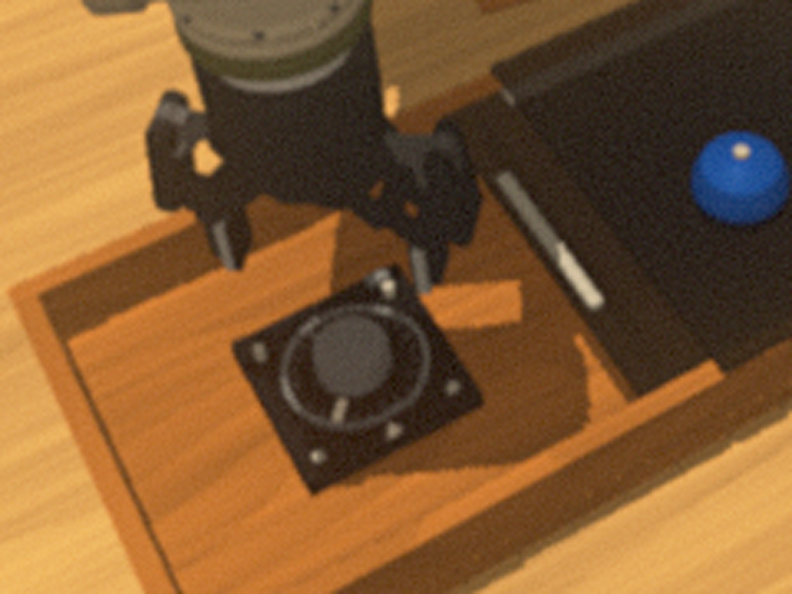

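The gripper hangs above the knob with the fingers straddling it, and the bar and arrow are both visible. Lowering.

>>> {"fn": "apply_moves", "kwargs": {"motion": [[[0, 0, 0], [0, 0, 0], 1], [[0, 0, 0.15], [0, 0, 0], 1], [[0, 0, 0.15], [0, 0, 0], 1], [[0, 0, 0.15], [0, 0, 0], 1], [[0, 0, 0.12], [0, 0, 0], 1], [[0, 0, 0.05], [0, 0, 0], 1], [[0, 0, 0], [0, 0, 0], 1], [[0, 0, 0], [0, 0, 0], 1]]}}

```text
t: 4.05
tool_pos: [0.5993, -0.1625, 0.0592]
ee_rot: [0.343, 0.939, -0.0, 0.001]
force: [0.8, -0.2, -0.3]
opening: 1.0
```

```bash
python3 -c "
from st import *
st([.5995,-.164,.054])
from cell import viewer; import cv2
p=viewer.capture('scene'); cv2.imwrite('pics/s2.png',cv2.resize(p['img'][270:410,150:330,::-1],None,fx=4.2,fy=4.2,interpolation=2))"
```

```text
t 4.05 pos [ 0.5993 -0.1625  0.0592] yaw 2.4411 z [ 1.3e-03 -6.0e-04 -1.0e+00] q [-0.455  0.687  1.343 -0.     1.11  -1.325] F [ 0.82 -0.24 -0.34] T [-0.03  0.01  0.02] op 1.0
tool delta /100mm [-0.011 -0.01   0.052]
```

View pics/s2.png

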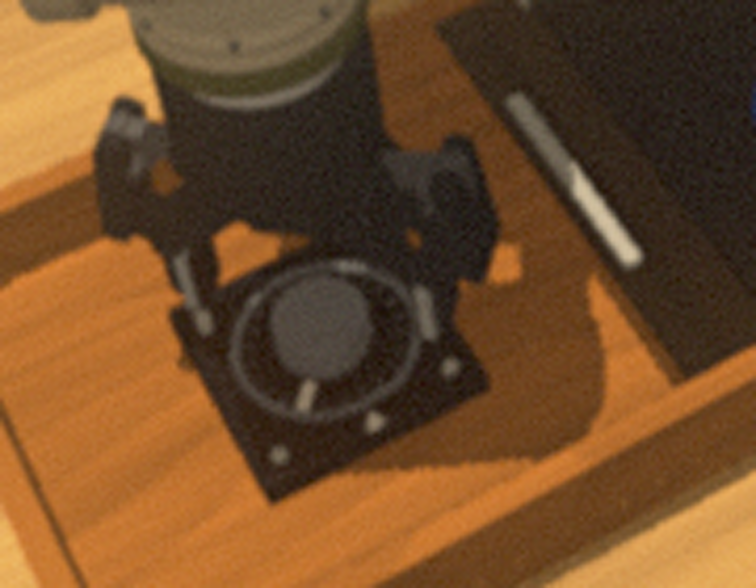

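>>> {"fn": "apply_moves", "kwargs": {"motion": [[[-0.01, -0.01, 0.06], [0, 0, 0], 1], [[0, 0, 0], [0, 0, 0], 1], [[0, 0, 0], [0, 0, 0], -0.2], [[0, 0, 0], [0, 0, 0], -1], [[0, 0, 0], [0, 0, 0], -1], [[0, 0, 0], [0, 0, 0], -1], [[0, 0, 0], [0, 0, 0], -1], [[0, 0, 0], [0, 0, 0], -1]], "force": 40}}

```text
t: 4.9
tool_pos: [0.5995, -0.1632, 0.0529]
ee_rot: [0.343, 0.939, 0.0, 0.001]
force: [2.0, 5.1, 6.3]
opening: 0.416
```

```bash
python3 -c "
from st import *
st([.5995,-.164,.053])
from cell import viewer; import cv2
p=viewer.capture('scene'); cv2.imwrite('pics/s3.png',cv2.resize(p['img'][270:410,150:330,::-1],None,fx=4.2,fy=4.2,interpolation=2))"
```

```text
t 4.9 pos [ 0.5995 -0.1632  0.0529] yaw 2.4413 z [ 1.5e-03  3.0e-04 -1.0e+00] q [-4.560e-01  6.950e-01  1.347e+00  1.000e-03  1.098e+00 -1.327e+00] F [2.03 5.08 6.33] T [ 0.88 -0.41  0.01] op 0.416
tool delta /100mm [-0.005 -0.006 -0.001]
```

View pics/s3.png

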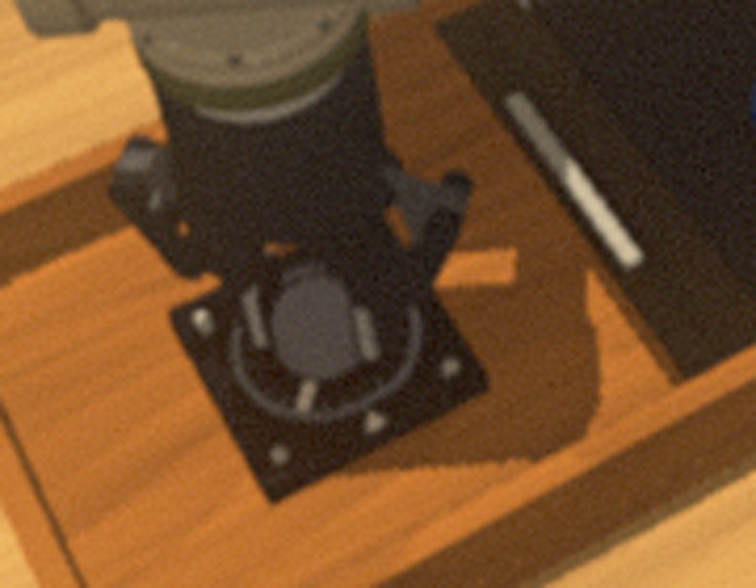

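The knob is held between the pads: opening 0.416, about 35 mm. Now turning it back.

>>> {"fn": "apply_moves", "kwargs": {"motion": [[[0, 0, 0], [0, 0, -0.01], -1], [[0, 0, 0], [0, 0, -0.02], -1], [[0, 0, 0], [0, 0, -0.02], -1], [[0, 0, 0], [0, 0, -0.02], -1], [[0, 0, 0], [0, 0, -0.02], -1], [[0, 0, 0], [0, 0, -0.02], -1], [[0, 0, 0], [0, 0, -0.02], -1], [[0, 0, 0], [0, 0, -0.02], -1]]}}

```text
t: 5.75
tool_pos: [0.5994, -0.1637, 0.0529]
ee_rot: [-0.123, 0.992, -0.0, 0.001]
force: [0.8, 2.7, 4.5]
opening: 0.411
```

>>> {"fn": "apply_moves", "kwargs": {"motion": [[[0, 0, 0], [0, 0, -0.02], -1], [[0, 0, 0], [0, 0, -0.01], -1], [[0, 0, 0], [0, 0, 0], -1], [[0, 0, 0], [0, 0, 0], -1], [[0, 0, 0], [0, 0, 0], -1], [[0, 0, 0], [0, 0, 0], -1], [[0, 0, 0], [0, 0, 0], -1], [[0, 0, 0], [0, 0, 0], -1]]}}

```text
t: 6.55
tool_pos: [0.5995, -0.1638, 0.0529]
ee_rot: [-0.214, 0.977, -0.0, 0.001]
force: [2.3, 2.8, 5.5]
opening: 0.415
```

```bash
python3 -c "
from st import *
st([.5995,-.164,.053])
from cell import viewer; import cv2,pickle
p=viewer.capture('scene'); pickle.dump(p,open('s4.pkl','wb'));cv2.imwrite('pics/s4.png',cv2.resize(p['img'][310:400,180:280,::-1],None,fx=6.5,fy=6.5,interpolation=2))"
```

```text
t 6.55 pos [ 0.5995 -0.1638  0.0529] yaw -2.711 z [ 1.4e-03 -6.0e-04 -1.0e+00] q [-0.457  0.695  1.347  0.     1.098 -2.458] F [2.32 2.78 5.54] T [ 0.44 -0.22 -0.04] op 0.415
tool delta /100mm [ 0.    -0.002 -0.001]
```

View pics/s4.png

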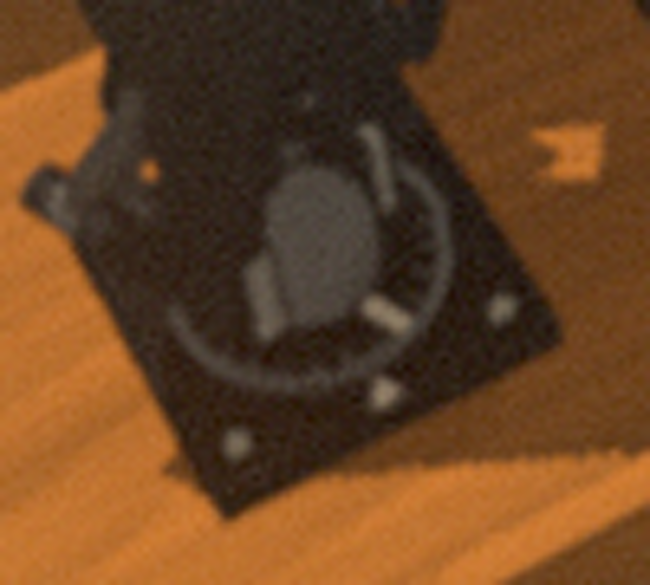

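```bash
cat > rect.py <<'E'
from h import *
def rectify(p,z=.031,c=(.5995,-.1636),px=6000,h=.05):
    # output: up = +x world, left = +y
    P=[]; D=[]
    for dx in(-h,h):
        for dy in(-h,h):
            P.append([c[0]+dx,c[1]+dy,z]); D.append([(h-dy)*px,(h-dx)*px])
    H=cv2.getPerspectiveTransform(proj(p,P).astype('f4'),np.array(D,'f4'))
    return cv2.warpPerspective(p['img'],H,(int(2*h*px),int(2*h*px)),flags=cv2.INTER_CUBIC)
def blob(im,ang0,r0,r1,width=.35,px=6000,h=.05):
    g=im.astype(float).min(2); yy,xx=np.mgrid[:g.shape[0],:g.shape[1]]
    x=h-yy/px; y=h-xx/px; r=np.hypot(x,y); a=np.arctan2(y,x)
    m=(r>r0)&(r<r1)&(abs(a-ang0)<width)
    w=np.where(m,np.clip(g-np.percentile(g[m],80),0,None),0); w[w<.4*w.max()]=0
    return np.arctan2((w*y).sum(),(w*x).sum()), np.hypot((w*y).sum(),(w*x).sum())/w.sum(), w.max()
E
python3 - <<'E'
from rect import *
for f,a in (('scene0',-.7),('top0',-.7),('s4',.43)):
    p=pickle.load(open(f+'.pkl','rb')); im=rectify(p); cv2.imwrite(f'pics/r_{f}.png',im[:,:,::-1])
    for dc in ((0,0),(.0005,0),(0,.0005)):
        im=rectify(p,c=(.5995+dc[0],-.1636+dc[1]))
        print(f,dc,'bar',blob(im,a,.024,.035),'arrow',blob(im,0,.0395,.046,.3))
E
```

```text
scene0 (0, 0) bar (np.float64(-0.7264444344379672), np.float64(0.027495833798502164), np.float64(64.0)) arrow (np.float64(0.020725175137376487), np.float64(0.04311924388068304), np.float64(63.0))
scene0 (0.0005, 0) bar (np.float64(-0.7381569053151247), np.float64(0.027343829326344885), np.float64(67.0)) arrow (np.float64(0.020954359486884188), np.float64(0.0426191050401728), np.float64(62.0))
scene0 (0, 0.0005) bar (np.float64(-0.7402692165317499), np.float64(0.027643737095354746), np.float64(61.0)) arrow (np.float64(0.009129647898841095), np.float64(0.04311178032666769), np.float64(63.0))
top0 (0, 0) bar (np.float64(-0.7304865533557258), np.float64(0.029468457272489586), np.float64(55.0)) arrow (np.float64(-0.012491644776024309), np.float64(0.0440495589965082), np.float64(93.0))
top0 (0.0005, 0) bar (np.float64(-0.7419540700361575), np.float64(0.029098634966032117), np.float64(56.0)) arrow (np.float64(-0.012732032435428997), np.float64(0.04378856635981044), np.float64(83.0))
top0 (0, 0.0005) bar (np.float64(-0.7429854615794098), np.float64(0.02980509993701711), np.float64(56.0)) arrow (np.float64(-0.023868069067683188), np.float64(0.04405608831593123), np.float64(94.0))
s4 (0, 0) bar (np.float64(0.4548691958907653), np.float64(0.027988537230606778), np.float64(29.0)) arrow (np.float64(0.020282049089321602), np.float64(0.043563105090837474), np.float64(33.0))
s4 (0.0005, 0) bar (np.float64(0.4629102707954973), np.float64(0.02774496333079292), np.float64(31.0)) arrow (np.float64(0.02020303844329155), np.float64(0.04311509265019252), np.float64(31.0))
s4 (0, 0.0005) bar (np.float64(0.43880055422007636), np.float64(0.027877954208298524), np.float64(30.0)) arrow (np.float64(0.008804639570790395), np.float64(0.04355583355527148), np.float64(33.0))
```

```bash
python3 -c "
import cv2,numpy as np
cv2.imwrite('pics/r.png',cv2.resize(np.hstack([cv2.imread('pics/r_'+f+'.png') for f in('scene0','s4')]),(800,400)))"
```

```text
(no output)
```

View pics/r.png

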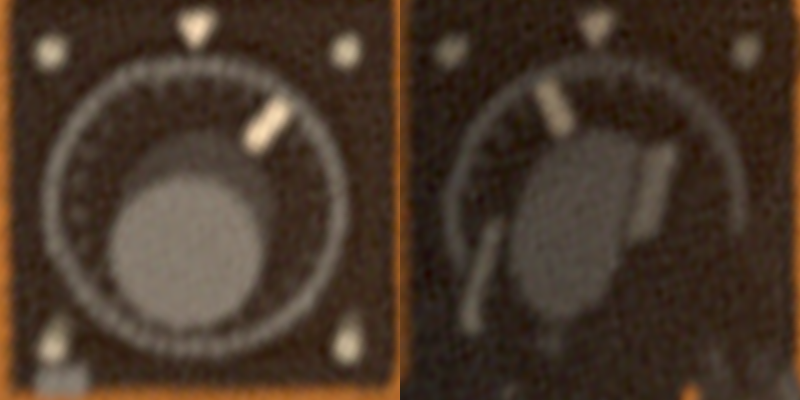

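In the rectified view (up = arrow) the bar stands about 0.42–0.44 rad short of the arrow, more than an hour. Now I'll bring it up clockwise most of the way, then look.

>>> {"fn": "apply_moves", "kwargs": {"motion": [[[0, 0, 0], [0, 0, 0.01], -1], [[0, 0, 0], [0, 0, 0.015], -1], [[0, 0, 0], [0, 0, 0.015], -1], [[0, 0, 0], [0, 0, 0.01], -1], [[0, 0, 0], [0, 0, 0.005], -1], [[0, 0, 0], [0, 0, 0], -1], [[0, 0, 0], [0, 0, 0], -1], [[0, 0, 0], [0, 0, 0], -1]]}}

```text
t: 7.4
tool_pos: [0.5994, -0.1636, 0.0529]
ee_rot: [-0.042, 0.999, -0.0, 0.001]
force: [1.2, 2.6, 5.5]
opening: 0.414
```

```bash
cat > look.py <<'E'
import sys
from st import *; from rect import *
from cell import viewer
n=sys.argv[1]; st()
ps=[viewer.capture('scene') for _ in range(3)]
p=dict(ps[0]); p['img']=np.mean([q['img'] for q in ps],0).clip(0,255).astype('u1')
pickle.dump(p,open(n+'.pkl','wb'))
im=rectify(p,z=.0315,h=.05)
im=cv2.convertScaleAbs(im,alpha=1.6)
cv2.imwrite(f'pics/{n}.png',im[:,:,::-1])
E
python3 look.py s5
```

```text
t 7.4 pos [ 0.5994 -0.1636  0.0529] yaw -3.0566 z [ 1.3e-03 -3.0e-04 -1.0e+00] q [-0.457  0.695  1.347  0.     1.098 -2.113] F [1.19 2.61 5.5 ] T [ 0.56 -0.21  0.01] op 0.414
```

View pics/s5.png

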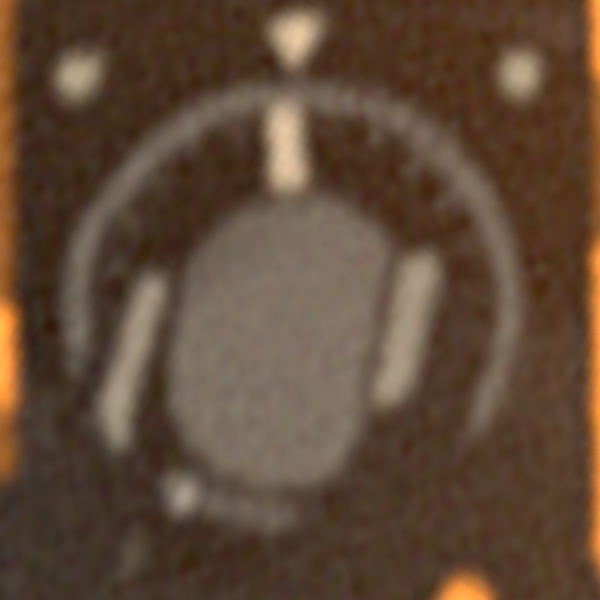

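```bash
cat > meas.py <<'E'
from rect import *
def cents(f,a,z=.0315):
    p=pickle.load(open(f+'.pkl','rb')); im=rectify(p,z=z,h=.055)
    g=im.astype(float).min(2); h=.055;px=6000; yy,xx=np.mgrid[:g.shape[0],:g.shape[1]]
    x=(h-yy/px)*1e3; y=(h-xx/px)*1e3
    def cen(x0,y0,R):
        for _ in range(4):
            m=np.hypot(x-x0,y-y0)<R; lo=np.percentile(g[m],30);hi=np.percentile(g[m],97)
            w=np.where(m,np.clip(g-(lo+.4*(hi-lo)),0,None),0)
            # keep component nearest
            n,l,s,c=cv2.connectedComponentsWithStats((w>0).astype('u1')); k=1+np.argmax([w[l==i].sum() for i in range(1,n)])
            w[l!=k]=0; W=w.sum(); x0,y0=(w*x).sum()/W,(w*y).sum()/W
        C=np.array([[(w*(x-x0)**2).sum(),(w*(x-x0)*(y-y0)).sum()],[0,(w*(y-y0)**2).sum()]])/W
        th=.5*np.arctan2(2*C[0,1],C[0,0]-C[1,1])
        return round(x0,2),round(y0,2),round(th,3)
    r=27
    return dict(bar=cen(r*np.cos(a),r*np.sin(a),8),arrow=cen(43,0,5.),s1=cen(37,37,5.),s2=cen(37,-37,5.))
E
python3 - <<'E'
from meas import *
for f,a in (('scene0',-.7),('top0',-.7),('s4',.43),('s5',.07)): print(f,cents(f,a))
p=pickle.load(open('s5.pkl','rb'));K,r,t=cam(p);print(-cv2.Rodrigues(r)[0].T@t)
E
```

```text
scene0 {'bar': (np.float64(19.44), np.float64(-17.05), np.float64(-0.688)), 'arrow': (np.float64(43.44), np.float64(0.83), np.float64(-0.475)), 's1': (np.float64(37.15), np.float64(37.32), np.float64(-0.333)), 's2': (np.float64(37.47), np.float64(-36.66), np.float64(-0.343))}
top0 {'bar': (np.float64(21.7), np.float64(-19.41), np.float64(-0.617)), 'arrow': (np.float64(44.25), np.float64(-0.43), np.float64(0.212)), 's1': (np.float64(36.26), np.float64(36.77), np.float64(0.187)), 's2': (np.float64(36.82), np.float64(-36.96), np.float64(-0.103))}
s4 {'bar': (np.float64(23.89), np.float64(11.43), np.float64(0.442)), 'arrow': (np.float64(43.9), np.float64(0.77), np.float64(-0.64)), 's1': (np.float64(37.52), np.float64(36.95), np.float64(-0.885)), 's2': (np.float64(37.44), np.float64(-36.62), np.float64(-0.287))}
s5 {'bar': (np.float64(25.81), np.float64(2.38), np.float64(0.061)), 'arrow': (np.float64(43.95), np.float64(0.75), np.float64(-0.292)), 's1': (np.float64(37.44), np.float64(37.15), np.float64(-0.966)), 's2': (np.float64(37.74), np.float64(-36.63), np.float64(-0.077))}
[ 1.1139227  -0.29672163  0.80103623]
```

The bar is about 0.05–0.06 rad short of the arrow: bar near (286,143), arrow x=294. A small clockwise nudge next.

>>> {"fn": "apply_moves", "kwargs": {"motion": [[[0, 0, 0], [0, 0, 0.004], -1], [[0, 0, 0], [0, 0, 0.004], -1], [[0, 0, 0], [0, 0, 0], -1], [[0, 0, 0], [0, 0, 0], -1], [[0, 0, 0], [0, 0, 0], -1], [[0, 0, 0], [0, 0, 0], -1], [[0, 0, 0], [0, 0, 0], -1], [[0, 0, 0], [0, 0, 0], -1]]}}

```text
t: 8.35
tool_pos: [0.5994, -0.1636, 0.0529]
ee_rot: [-0.017, 1.0, -0.0, 0.001]
force: [1.1, 3.2, 5.3]
opening: 0.413
```

```bash
python3 look.py s6; python3 -c "
from meas import *
print(cents('s6',.0))"
```

```text
t 8.35 pos [ 0.5994 -0.1636  0.0529] yaw -3.1069 z [ 1.3e-03 -3.0e-04 -1.0e+00] q [-0.457  0.695  1.347  0.     1.098 -2.063] F [1.09 3.19 5.28] T [ 0.54 -0.2  -0.02] op 0.413
{'bar': (np.float64(25.83), np.float64(1.06), np.float64(0.021)), 'arrow': (np.float64(43.96), np.float64(0.64), np.float64(-0.403)), 's1': (np.float64(37.28), np.float64(37.15), np.float64(-0.676)), 's2': (np.float64(37.82), np.float64(-36.65), np.float64(-0.206))}
```

View pics/s6.png

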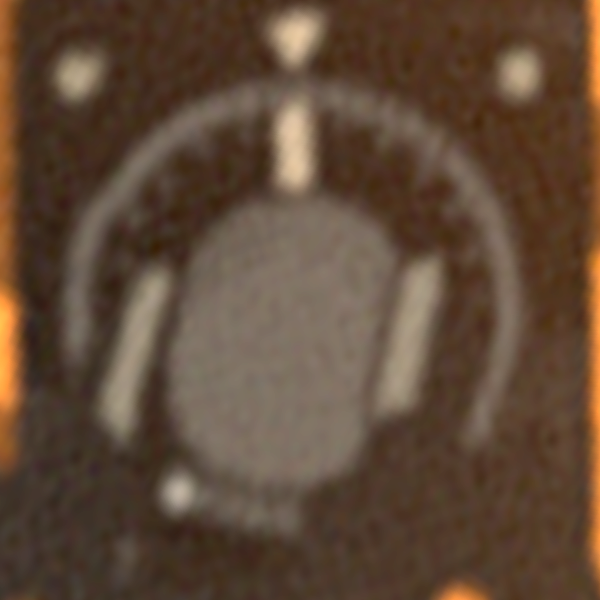

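The bar now points at the arrow within about 0.01 rad. Releasing, then rising.

>>> {"fn": "apply_moves", "kwargs": {"motion": [[[0, 0, 0], [0, 0, 0], 0.2], [[0, 0, 0], [0, 0, 0], 0.6], [[0, 0, 0], [0, 0, 0], 0.6], [[0, 0, 0], [0, 0, 0], 0.6], [[0, 0, -0.1], [0, 0, 0], 0.6], [[0, 0, -0.2], [0, 0, 0], 0.6], [[0, 0, -0.3], [0, 0, 0], 0.6], [[0, 0, -0.3], [0, 0, 0], 0.6]]}}

```text
t: 9.3
tool_pos: [0.5989, -0.1637, 0.1439]
ee_rot: [-0.017, 1.0, -0.0, -0.0]
force: [0.1, 0.0, 0.5]
opening: 0.799
```

```bash
python3 look.py s7; python3 -c "
from meas import *
print(cents('s7',.0))"
```

```text
t 9.3 pos [ 0.5989 -0.1637  0.1439] yaw -3.107 z [-2.e-04 -1.e-04 -1.e+00] q [-0.457  0.591  1.252 -0.     1.299 -2.063] F [0.08 0.01 0.52] T [-0.03 -0.01 -0.02] op 0.799
{'bar': (np.float64(25.86), np.float64(1.07), np.float64(0.012)), 'arrow': (np.float64(43.86), np.float64(0.73), np.float64(-0.435)), 's1': (np.float64(37.41), np.float64(37.06), np.float64(-0.942)), 's2': (np.float64(37.88), np.float64(-37.19), np.float64(0.06))}
```

View pics/s7.png

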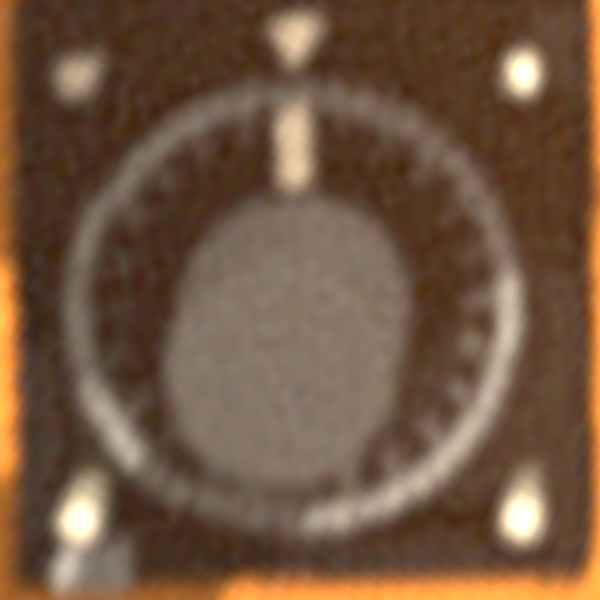

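The bar stayed put after release. I'll back away and cross-check from the top camera.

>>> {"fn": "apply_moves", "kwargs": {"motion": [[[0, 0, -0.3], [0, 0, 0], 0.6], [[0, 0, -0.4], [0, 0, 0], 0.6], [[0.2, 0, -0.3], [0, 0, 0], 0.6], [[0.4, 0, 0], [0, 0, 0], 0.6], [[0.4, 0, 0], [0, 0, 0], 0.6], [[0.4, 0, 0], [0, 0, 0], 0.6], [[0.3, 0, 0], [0, 0, 0], 0.6], [[0, 0, 0], [0, 0, 0], 0.6]]}}

```text
t: 10.25
tool_pos: [0.4262, -0.1691, 0.242]
ee_rot: [-0.017, 1.0, 0.0, -0.001]
force: [0.5, -0.6, 0.1]
opening: 0.802
```

```bash
python3 - <<'E'
from meas import *
from cell import viewer
for n in('top','scene'):
    p=viewer.capture(n); pickle.dump(p,open(n+'8.pkl','wb')); print(n,cents(n+'8',0.))
    cv2.imwrite(f'pics/{n}8.png',p['img'][:,:,::-1])
    cv2.imwrite(f'pics/r_{n}8.png',rectify(p)[:,:,::-1])
cv2.imwrite('pics/all8.png',cv2.resize(np.vstack([np.hstack([cv2.imread(f'pics/{n}8.png') for n in('top','scene')]),np.hstack([cv2.resize(cv2.imread(f'pics/r_{n}8.png'),(640,640)) for n in('top','scene')])]),(685,600)))
E
```

```text
top {'bar': (np.float64(27.83), np.float64(-0.23), np.float64(-0.009)), 'arrow': (np.float64(44.26), np.float64(-0.44), np.float64(-0.313)), 's1': (np.float64(36.26), np.float64(36.78), np.float64(0.186)), 's2': (np.float64(36.81), np.float64(-36.96), np.float64(-0.08))}
scene {'bar': (np.float64(25.7), np.float64(1.07), np.float64(0.022)), 'arrow': (np.float64(43.48), np.float64(0.84), np.float64(-0.405)), 's1': (np.float64(37.19), np.float64(37.26), np.float64(0.052)), 's2': (np.float64(37.5), np.float64(-36.65), np.float64(-0.198))}
```

View pics/all8.png

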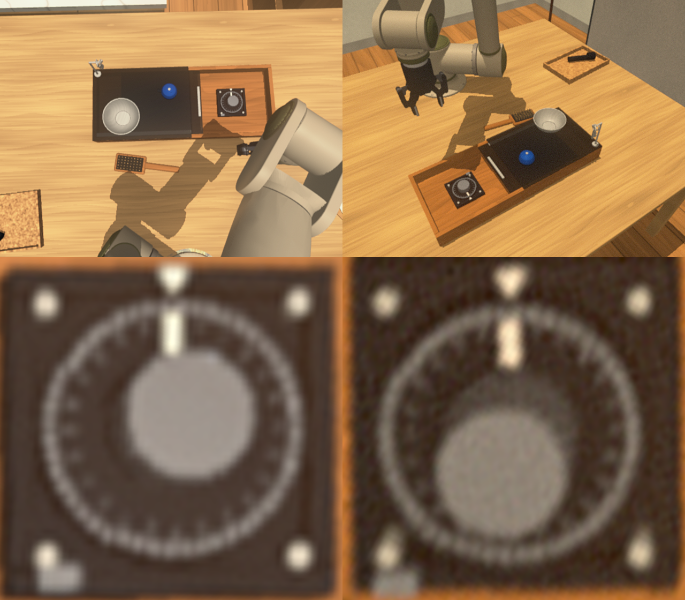

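```bash
python3 -c "
from cell import sign_off,status
s=status.sense();print(s['t'],abs(s['qd']).max());print(sign_off())"
```

```text
10.35 0.030195915033566355
the job is handed in; nothing more can be done
None
```

The time switch is set: the midday bar points at the arrow, the last turn was clockwise, and the job is handed in at about 10.4 s on the robot's clock.

- **Turning:** I gripped the knob at 40 N and turned it 1.13 rad anticlockwise. That left the bar about 0.43 rad short of the arrow, well over the one hour asked. I then brought it up clockwise in two steps, 0.346 and 0.050 rad, with no overshoot. The clockwise travel is well past the 0.15 rad of slack in the drive.
- **Letting go:** I opened the gripper, rose straight up and moved clear. The bar did not move on release.
- **Last checks:** In both cameras the bar lines up with the arrow to about 0.01–0.02 rad. The wrist force stayed under about 10 N at every reading, and the bowl, bell and hairbrush look undisturbed.
- **Disagreement:** My first measurements of the bar's starting angle ranged from 0.69 to 0.76 rad, so I set the final position from the pictures taken near the arrow instead.

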